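Park the microscope objectives on their colour-coded pads

ROBOT

A 6-joint arm with a two-finger parallel gripper is mounted at the origin on the work surface. World frame = base frame: x ahead of the robot, y to its left, z up, the work surface at z = 0. Lengths are in m, angles in rad, forces in N, time in s.
With the tool pointing down it reaches from about 0.3 to 0.85 m from the base axis. Payload 4.2 kg.
Tool frame: the origin (TCP) lies on the centre line of the jaws, within the pads' length; the fingertips stand 14 mm ahead of it and the grasp point (between the pads) lies 5 mm behind it; z points along the fingers, y is the line along which they close (so a half turn about z gives the same grasp; the last joint's range is limited). The gripper opens to 91 mm and grips with 3 to 60 N. Pads are 32 mm wide; open, the fingers measure 118 mm over their backs; the gripper's body (76 mm by 178 mm) begins 60 mm behind the grasp point.
Start: joints at [1.107, 0.32, 1.565, -0, 1.257, -0.02], TCP at [0.247, 0.519, 0.203] pointing down, gripper open.
Joint ranges: [-3.11, 3.11], [-0.84, 2.01], [0.21, 2.61], [-1.34, 4.49], [0.05, 2.63], [-2.56, 2.56]. Speed limits (rad/s): [2.57, 2.57, 3.14, 3.14, 3.14, 3.14].

INTERFACE

Orientations are given as a unit quaternion [w, x, y, z].
In Python, from bench import manip, vision gives the robot as it stands. Calls block until the motion is done:
- manip.movep(position, orientation): joint-space move of the TCP to a pose.
- manip.move_linear(position, ori=None, feed=0.15, f_stop=None): straight line of the TCP; ori=None keeps the orientation; feed is the mean speed in m/s. With f_stop (N) it stops when the force on the tool has changed by that much, and returns True; else False.
- manip.movej(angles): joint-space move.
- manip.set_gripper(opening, force=None): opening from 0.0 (shut) to 1.0 (fully open); force is the grip in N (None keeps the last); returns when the fingers have stopped.
- manip.dwell(seconds).
- manip.solve_ik(position, orientation): joint angles nearest the present ones, or None.
- manip.get_obs(): the state.
- vision.get_image(name): name is "scene" or "top" or "wrist"; returns (picture, depth): 420x560x3 uint8, red, green, blue; 420x560 float32, m along the optical axis (not along the pixel's ray), 0 where there is no reading.
- vision.calibration(name): a dict with "fx", "fy", "cx", "cy" (pixels), "cam_to_world" (4x4, takes a point from camera to world coordinates). Camera axes: x right, y up, looking along -z (the intrinsics and any distortion apply to the point x, -y, -z); pixel columns grow to the right and rows downward; lengths in m; the calibration is good to about 2 mm. A picture is of the moment at which its call begins: read the wrist's pose just before it. calibration takes no time and is no camera call; for the wrist camera it gives the pose at the moment of the call.
A pose or a line that the arm cannot do raises manip.PlanningError and nothing moves.
- manip.hand_in(): hands the job in; it is judged then, once.
The state is a dict: "t": time; "joint_positions": joint angles; "dq": joint speeds; "joint_torque": joint torques, N m; "eef_pos": TCP position; "tcp_rot": TCP orientation; "contact_force": force on the tool from outside, world axes, zero at the start; "moment": the same for the moment, N m; "finger_gap": opening from 0.0 (shut) to 1.0 (fully open); "finger_force": force on a finger pad.
Only numpy, scipy, OpenCV 4.12 (cv2) and the standard library are available. Lean on these libraries where they do the work, as an engineer would, in place of code of your own. Each camera call takes 0.05 s, during which the arm holds its last target. There are 200 camera calls.

TASK

Put the four microscope objectives away: stand each one upright, lens end up as it is now, in the middle of the pad of its own colour, with its whole foot inside the pad's black circle. Set them down gently, do not drop them, and leave the two eyepieces standing where they are.

Things in the scene. Friction and masses are not known exactly. Their poses are not given: they have to be found in the camera images.
- red_objective_center (a point): Microscope objective with a red band: a loose silver barrel, 32 mm diameter, 44 mm tall, about 150 g, standing lens end up; the upper 12 mm narrows to a nose; the red band covers its shoulder and shows from above. Point: on its axis, half-way up, 22 mm above its foot; z up along the barrel. Grasp it by the straight barrel, half-way up.
- yellow_objective_center (a point): Microscope objective with a yellow band: a loose silver barrel, 32 mm diameter, 48 mm tall, about 150 g, standing lens end up; the upper 12 mm narrows to a nose; the yellow band covers its shoulder and shows from above. Point: on its axis, half-way up, 24 mm above its foot; z up along the barrel. Grasp it by the straight barrel, half-way up.
- green_objective_center (a point): Microscope objective with a green band: a loose silver barrel, 32 mm diameter, 52 mm tall, about 150 g, standing lens end up; the upper 12 mm narrows to a nose; the green band covers its shoulder and shows from above. Point: on its axis, half-way up, 26 mm above its foot; z up along the barrel. Grasp it by the straight barrel, half-way up.
- blue_objective_center (a point): Microscope objective with a blue band: a loose silver barrel, 32 mm diameter, 56 mm tall, about 150 g, standing lens end up; the upper 12 mm narrows to a nose; the blue band covers its shoulder and shows from above. Point: on its axis, half-way up, 28 mm above its foot; z up along the barrel. Grasp it by the straight barrel, half-way up.
- red_pad_top (a point): Parking pad of the red objective: a flat round red disc, 76 mm diameter, 6 mm thick, fixed to the bench, with a black circle of 60 mm diameter in its middle, flush with its top. Point: centre of its flat top face, 6 mm above the bench; z up.
- yellow_pad_top (a point): Parking pad of the yellow objective: a flat round yellow disc, 76 mm diameter, 6 mm thick, fixed to the bench, with a black circle of 60 mm diameter in its middle, flush with its top. Point: centre of its flat top face, 6 mm above the bench; z up.
- green_pad_top (a point): Parking pad of the green objective: a flat round green disc, 76 mm diameter, 6 mm thick, fixed to the bench, with a black circle of 60 mm diameter in its middle, flush with its top. Point: centre of its flat top face, 6 mm above the bench; z up.
- blue_pad_top (a point): Parking pad of the blue objective: a flat round blue disc, 76 mm diameter, 6 mm thick, fixed to the bench, with a black circle of 60 mm diameter in its middle, flush with its top. Point: centre of its flat top face, 6 mm above the bench; z up.
- eyepiece_a_center (a point): Eyepiece, to be left alone: a loose black cup 36 mm wide and 22 mm high with a plain silver tube of 23 mm diameter above it, 48 mm tall in all, no colour band. Point: on its axis, half-way up, 24 mm above the bench.
- eyepiece_b_center (a point): Eyepiece, to be left alone: a loose black cup 36 mm wide and 22 mm high with a plain silver tube of 23 mm diameter above it, 48 mm tall in all, no colour band. Point: on its axis, half-way up, 24 mm above the bench. Listed things are at least 85 mm apart, centre to centre; an unlisted white bottle, 28 mm wide, 56 mm tall, stands among them.
Things that resemble listed ones, but are neither listed nor needed, are in the scene too. Leave any purple look-alike of the part that bears yellow_pad_top alone.

How it is judged:
By the outcome, as a careful person would: the job done as asked, in the order asked, and still so for the second after the job is handed in, with the robot touching nothing.
It also fails if it takes over 104 s, if anything falls off the work surface, if the arm or the gripper's body presses on something with over 40 N, if the wrist force passes 120 N, or if a joint passes its speed limit or range.

## Working session

There is one attempt and no reset: what is moved stays moved. The work goes in short steps, each a Python script; the robot and the scene stay as the last script left them, time stands still between calls to the robot, and variables do not carry over. Pictures are saved under pics/ and viewed, at most 14 in all, crops included, and the job is handed in when it is done.

```bash
mkdir -p pics; python3 - <<'E'
from bench import manip, vision
import cv2, numpy as np
for n in ("top","scene"):
    p,d=vision.get_image(n); cv2.imwrite(f"pics/{n}0.png",p[...,::-1]); np.savez(f"{n}0.npz",p=p,d=d,**{k:np.array(v) for k,v in vision.calibration(n).items()})
    print({k:np.round(v,3).tolist() if not isinstance(v,str) else v for k,v in vision.calibration(n).items()})
o=manip.get_obs(); print(o["t"],o["tcp_rot"],o["eef_pos"])
E
```

```text
{'fx': 385.246, 'fy': 385.246, 'cx': 271.452, 'cy': 208.51, 'cam_to_world': [[0.021, 0.984, -0.175, 0.375], [-1.0, 0.018, -0.015, -0.002], [-0.012, 0.175, 0.984, 1.034], [0.0, 0.0, 0.0, 1.0]]}
{'fx': 450.481, 'fy': 450.481, 'cx': 273.819, 'cy': 205.01, 'cam_to_world': [[0.164, -0.815, 0.556, 1.094], [0.986, 0.13, -0.101, -0.081], [0.01, 0.565, 0.825, 0.892], [0.0, 0.0, 0.0, 1.0]]}
0.1 [-1.98529969e-04  2.20071768e-01  9.75483381e-01 -7.41732449e-04] [0.24666301 0.51889556 0.20212601]
```

View pics/top0.png

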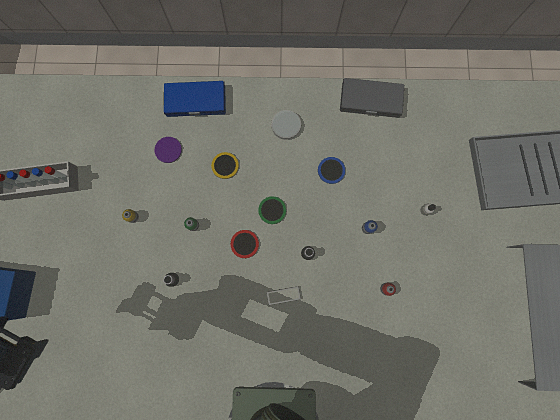

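View pics/scene0.png

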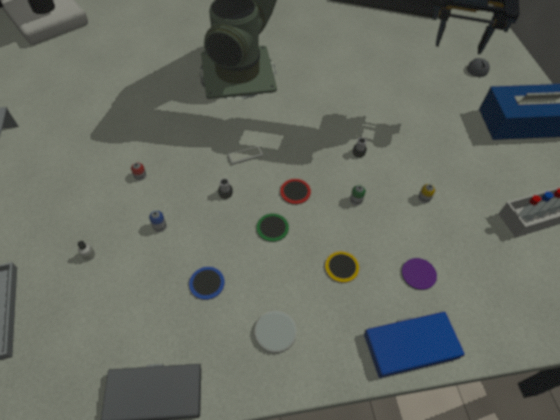

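```bash
cat >h.py <<'E'
from bench import manip, vision
import cv2, numpy as np
H=dict(red=.044,yellow=.048,green=.052,blue=.056)
HUE=dict(red=0,yellow=23,green=70,blue=112)
def mask(p,c):
    hsv=cv2.cvtColor(p,cv2.COLOR_RGB2HSV).astype(int)
    dh=np.abs(hsv[...,0]-HUE[c]); dh=np.minimum(dh,180-dh)
    return ((dh<(10 if c!="green" else 18))&(hsv[...,1]>90)&(hsv[...,2]>35)).astype(np.uint8)
def to_plane(uv,cal,z):
    T=np.array(cal["cam_to_world"]); r=T[:3,:3]@[(uv[0]-cal["cx"])/cal["fx"],-(uv[1]-cal["cy"])/cal["fy"],-1]
    return T[:3,3]+r*(z-T[2,3])/r[2]
def project(P,cal):
    T=np.array(cal["cam_to_world"]); q=T[:3,:3].T@(np.asarray(P)-T[:3,3])
    return np.array([cal["cx"]-cal["fx"]*q[0]/q[2],cal["cy"]+cal["fy"]*q[1]/q[2]])
def blobs(p,c,cal,z,amin=8):
    """Enclosing circles of the colour blobs, put on the plane at height z: x, y, radius (m), area (px)."""
    out=[]
    for k in cv2.findContours(mask(p,c),cv2.RETR_EXTERNAL,cv2.CHAIN_APPROX_NONE)[0]:
        a=cv2.contourArea(k)
        if a<amin: continue
        (u,v),r=cv2.minEnclosingCircle(k); w=to_plane((u,v),cal,z)
        out.append([w[0],w[1],np.linalg.norm(to_plane((u+r,v),cal,z)-w),a,u,v])
    return out
E
python3 - <<'E'
from h import *
f=np.load("top0.npz"); cal={k:f[k] for k in("fx","fy","cx","cy","cam_to_world")}
for c in H:
    for z in (.006,H[c]-.012):
        print(c,z,[np.round(b,3).tolist() for b in blobs(f["p"],c,cal,z) if 90<b[4]<460 and b[5]>120])
for n,uv in dict(eA=(309,253),eB=(171,280),bot=(430,209)).items(): print(n,to_plane(uv,cal,.045).round(3))
print(f["d"][165,225],f["d"][223,191])
print(np.round(vision.calibration("wrist")["cam_to_world"],3))
E
```

```text
red 0.006 [[0.351, -0.295, 0.018, 116.5, 388.5, 289.0], [0.462, 0.085, 0.038, 595.0, 244.11, 243.663]]
red 0.032 [[0.352, -0.288, 0.017, 116.5, 388.5, 289.0], [0.459, 0.083, 0.037, 595.0, 244.11, 243.663]]
yellow 0.006 [[0.532, 0.402, 0.018, 111.5, 128.417, 215.417], [0.68, 0.147, 0.038, 539.5, 224.5, 164.5]]
yellow 0.036000000000000004 [[0.527, 0.39, 0.017, 111.5, 128.417, 215.417], [0.671, 0.142, 0.037, 539.5, 224.5, 164.5]]
green 0.006 [[0.555, 0.013, 0.037, 547.5, 271.741, 209.672]]
green 0.039999999999999994 [[0.549, 0.013, 0.036, 547.5, 271.741, 209.672]]
blue 0.006 [[0.514, -0.251, 0.016, 37.5, 370.093, 226.368], [0.669, -0.148, 0.037, 532.5, 331.0, 170.0]]
blue 0.044 [[0.509, -0.242, 0.016, 37.5, 370.093, 226.368], [0.658, -0.142, 0.036, 532.5, 331.0, 170.0]]
eA [ 0.438 -0.085  0.045]
eB [0.363 0.264 0.045]
bot [ 0.558 -0.398  0.045]
1.0640774 0.9921787
[[ 0.429 -0.876 -0.22   0.184]
 [ 0.903  0.416  0.106  0.549]
 [-0.001 -0.245  0.97   0.382]
 [ 0.     0.     0.     1.   ]]
```

```bash
cat >>h.py <<'E'
def down(x,y):
    a=np.pi/4+np.arctan2(y,x)/2   # tool down, fingers closing radially (last joint near 0)
    return [0,np.cos(a),np.sin(a),0]
E
python3 - <<'E'
from h import *
manip.set_gripper(.6)
x,y=.527,.390
manip.movep([x,y,.14],down(x,y))
cal=vision.calibration("wrist"); p,d=vision.get_image("wrist"); cv2.imwrite("pics/w1.png",p[...,::-1])
print(project([x,y,.036],cal),[np.round(b,4).tolist() for b in blobs(p,"yellow",cal,.036,50)],manip.get_obs()["t"])
np.savez("w1.npz",p=p,d=d,**cal)
E
```

```text
[276.12413795 208.83224336] [[0.6626, 0.3241, 0.1719, 5754.5, 350.5, 347.5], [0.4792, 0.2657, 0.0284, 798.0, 150.0, 286.5], [0.6602, 0.4005, 0.0288, 789.0, 403.0, 286.0], [0.5287, 0.3946, 0.0159, 1046.5, 281.0, 205.697]] 2.0667
```

View pics/w1.png

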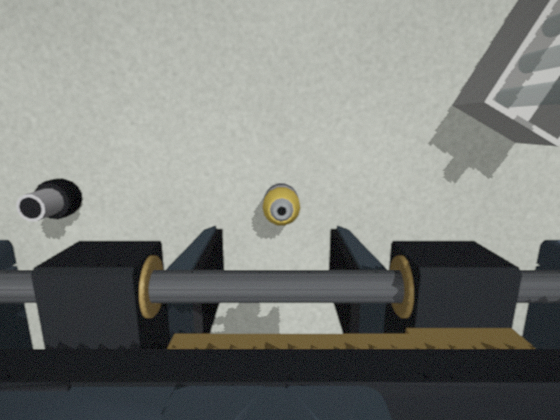

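```bash
cat >>h.py <<'E'
OBJ=dict(red=(.352,-.288),yellow=(.527,.392),green=(.513,.228),blue=(.509,-.242))
PAD=dict(red=(.462,.085),yellow=(.68,.147),green=(.555,.013),blue=(.669,-.148))
def look(c,guess,z,r,name,tol=.025):
    cal=vision.calibration("wrist"); p,d=vision.get_image("wrist"); cv2.imwrite(f"pics/{name}.png",p[...,::-1])
    b=[k for k in blobs(p,c,cal,z,50) if np.hypot(k[0]-guess[0],k[1]-guess[1])<tol and abs(k[2]-r)<.004]
    print(name,np.round(b,4).tolist())
    assert len(b)==1,"look failed"
    return b[0][:2]
def pick(c):
    x,y=OBJ[c]; manip.set_gripper(.6); manip.movep([x,y,.14],down(x,y))
    x,y=look(c,(x,y),H[c]-.012,.016,"obj_"+c); q=down(x,y)
    manip.movep([x,y,.1],q)
    if manip.move_linear([x,y,H[c]/2-.005],q,feed=.1,f_stop=15): raise SystemExit("contact on descent")
    manip.set_gripper(.25,force=25); o=manip.get_obs(); print("grip",o["finger_gap"]*.091,o["finger_force"])
    manip.move_linear([x,y,.14],feed=.15); o=manip.get_obs(); print("up",o["finger_gap"]*.091,o["t"])
def place(c):
    x,y=PAD[c]; q=down(x,y); a=np.arctan2(y,x); t=np.array([-np.sin(a),np.cos(a)])
    up=np.array(vision.calibration("wrist")["cam_to_world"])[:2,1]; ca=np.arctan2(*manip.get_obs()["eef_pos"][1::-1])
    s=np.sign(up@[-np.sin(ca),np.cos(ca)])          # image-up is +/- tangential
    sx,sy=np.array([x,y])-.07*s*t
    manip.movep([sx,sy,.16],q)
    x,y=look(c,(x,y),.006,.038,"pad_"+c)
    z=H[c]/2-.005+.006
    manip.move_linear([x,y,z+.06],q,feed=.15); manip.move_linear([x,y,z+.008],feed=.1)
    print("touch",manip.move_linear([x,y,z-.003],feed=.015,f_stop=4),manip.get_obs()["eef_pos"][2]-z)
    manip.set_gripper(.6); manip.move_linear([x,y,.14],feed=.2); print("t",manip.get_obs()["t"])
E
python3 - <<'E'
from h import *
f=np.load("w1.npz"); print(to_plane((282,211),f,.048))
pick("yellow"); place("yellow")
cv2.imwrite("pics/after_y.png",vision.get_image("wrist")[0][...,::-1])
E
```

```text
[0.53011103 0.39374815 0.048     ]
obj_yellow [[0.5284, 0.3945, 0.0159, 1049.0, 279.1, 206.5]]
grip 0.03043135606499859 25.000328421592712
up 0.030460613290681397 5.2833
pad_yellow [[0.6792, 0.1492, 0.0384, 5054.5, 276.2864, 120.757]]
touch True 0.0003761423866432516
t 10.025
```

View pics/after_y.png

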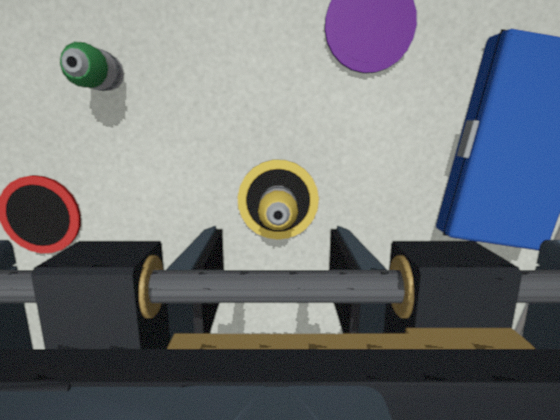

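The yellow objective stands upright on its pad: pad centre is near (278,200), nose at (278,214) from parallax. The green objective is at (88,64) and the red pad at (40,215).

```bash
python3 - <<'E'
from h import *
for c in ("green","blue","red"):
    pick(c); place(c)
    cv2.imwrite(f"pics/after_{c}.png",vision.get_image("wrist")[0][...,::-1])
E
```

```text
obj_green [[0.5097, 0.2285, 0.0155, 1020.0, 270.8663, 205.6436]]
grip 0.030512316060728704 25.000838041305542
up 0.03063386994057863 13.775
pad_green [[0.5556, 0.0157, 0.038, 4950.0, 277.4084, 119.7592]]
touch True 0.0003287018194496928
t 18.2667
obj_blue [[0.5118, -0.2407, 0.0159, 1094.5, 279.2273, 207.7727]]
grip 0.030764988238203294 25.000366866588593
up 0.030899524745596336 22.2333
pad_blue [[0.6701, -0.1455, 0.0385, 5127.0, 278.5, 118.6687]]
touch True 0.0003271952108544543
t 26.225
obj_red [[0.3535, -0.2858, 0.016, 1023.0, 274.8661, 203.3306]]
grip 0.030201933500458456 25.000679790973663
up 0.03036169895704678 30.5917
pad_red [[0.4627, 0.0875, 0.0385, 5113.0, 278.0, 118.0]]
touch True 0.0002751121009211821
t 35.25
```

Move clear and check from the fixed cameras.

```bash
python3 - <<'E'
from h import *
manip.movep([.35,.4,.25],down(.35,.4))
a=vision.get_image("top")[0][100:310,90:460]; cv2.imwrite("pics/top1.png",cv2.resize(a[...,::-1],None,fx=2.1,fy=2.1,interpolation=cv2.INTER_CUBIC))
im=[cv2.resize(cv2.imread(f"pics/after_{c}.png")[100:300,150:410],None,fx=1,fy=1) for c in("green","blue","red")]
cv2.imwrite("pics/aft.png",np.hstack(im))
E
```

```text
(no output)
```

View pics/top1.png

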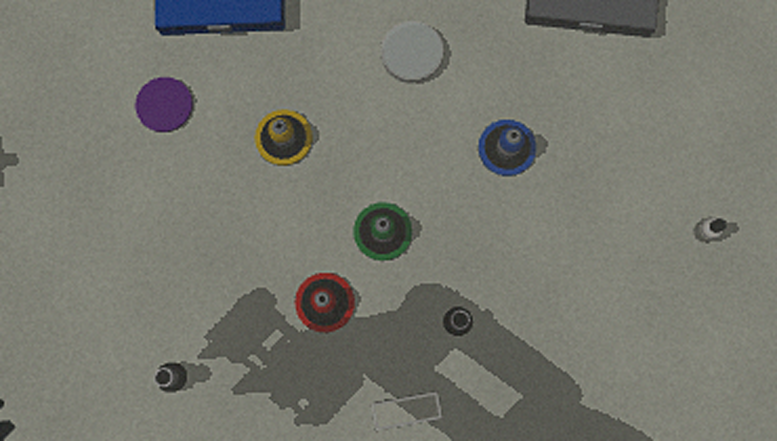

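View pics/aft.png

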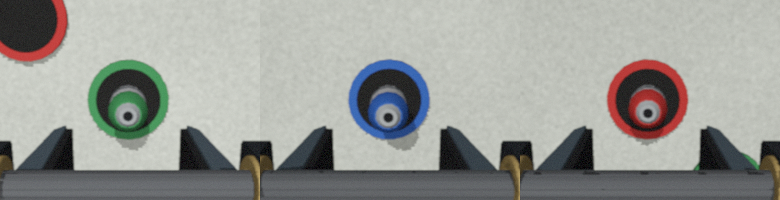

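All four objectives stand upright and centred on their own pads: yellow (284,137), blue (507,147), green (383,231), red (325,302). The eyepieces at (172,377) and (458,321) and the bottle at (712,229) are where they were.

```bash
python3 -c "
from bench import manip
print(manip.hand_in())"
```

```text
the job is handed in; nothing more can be done
None
```

The job is handed in: all four objectives stand upright in the middle of their own colour pads, set down gently, and the two eyepieces were left where they were.

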